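# Comb the bar blanks into rows and pass them under the height bridge

## Robot

A 6-joint arm with a two-finger parallel gripper is mounted at the origin on a cart in front of the work surface, level with it; the furniture and walls round the work are solid. World frame = base frame: x ahead of the robot, y to its left, z up, the work surface at z = 0. Lengths are in m, angles in degrees, forces in N, time in s.
With the tool pointing down it reaches from about 0.3 to 1 m from the base axis. Payload 5.1 kg.
Tool frame: the origin (TCP) lies midway between the tips of the shut fingers; the grasp point (between the pads) lies 19 mm behind it; z points along the fingers, y is the line along which they close (so a half turn about z gives the same grasp; the last joint's range is limited). The gripper opens to 95 mm and grips with 3 to 60 N. Pads are 20 mm wide; open, the fingers measure 119 mm over their backs; the gripper's body (75 mm by 180 mm) begins 59 mm behind the grasp point.
Start: joints at [-71.482, 7.093, 94.555, -0, 78.352, -4.733], TCP at [0.257, -0.597, 0.215] pointing down, gripper open.
Joint ranges: [-149.61, 149.61], [-58.7, 133.49], [1.44, 155.28], [-77.14, 257.14], [18.33, 153.61], [-166.67, 166.67]. Speed limits (degrees/s): [147.25, 147.25, 180, 180, 180, 180].

## Interface

Orientations are given as a 3x3 rotation matrix whose columns are the frame's x, y, z axes.
In Python, from rig import sensors, imaging, order gives the robot as it stands.
- The arm moves only by the tool servo_tool, never from a script. Its argument "commands" is a list of rows, each a list of 3 entries, a list of its own where there are three numbers: the shift along the tool's x, y, z in mm, then the turn, a rotation vector about the tool's x, y, z in degrees, then the opening, from -1 (shut) to 1 (fully open). A call has exactly 10 rows; each row shifts and turns the commanded pose from where the row before left it, along the tool's axes as they then stand; what a row does not reach is not made up. A row lasts 1/8 s, in which the tool goes at most 62.5 mm and 10.7 degrees, less where a joint would pass 70% of its speed; a pose out of reach is approached as far as the arm can. A call is refused whole if a number of a shift passes 62.5 or a number of a turn 10.7, either way. A call with a gripper value outside its range is refused whole. The fingers move at their own pace and stop on an object; "newtons" is the grip in N (left out, the last holds). Time passes only in rows, so rows that do not move let the fingers close, or fill a call up. It gives the time, the measured TCP pose, the force, the opening and the grip force at its end, in the units of the state.
- sensors.get_state(): the state, without advancing time (a new reading comes with each control period).
- imaging.grab_frame(name): name is "scene" or "top" or "wrist"; returns a dict with "frame" (480x640x3 uint8, blue, green, red), "range_z" (480x640 float32, m along the optical axis (not along the pixel's ray), 0 where there is no reading), "intrinsics" (3x3 intrinsics, pixels), "D" ([k1, k2, p1, p2, k3] as OpenCV has them; the pictures are not rectified), "world_to_cam" (4x4, takes a point from world to camera coordinates); the wrist camera has in their place "tool_from_camera" (4x4, takes a point from camera to tool coordinates, whose origin is the TCP and whose axes are the flange's). Camera axes: x right, y up, looking along -z (the intrinsics and any distortion apply to the point x, -y, -z); pixel columns grow to the right and rows downward; lengths in m; the calibration is good to about 2 mm. A picture is of the moment at which its call begins: read the wrist's pose just before it.
- order.hand_in(): hands the job in; it is judged then, once.
The state is a dict: "time_s": time; "joint_positions": joint angles; "qvel": joint speeds; "joint_torque": joint torques, N m; "eef_pos": TCP position; "tcp_rot": TCP orientation; "force": force on the tool from outside, world axes, zero at the start; "ft_torque": the same for the moment, N m; "grip_width": finger opening in m; "finger_force": force on a finger pad.
Only numpy, scipy, OpenCV 4.12 (cv2) and the standard library are available. Lean on these libraries where they do the work, as an engineer would, in place of code of your own. Each camera call takes 0.05 s, during which the arm holds its last target. There are 200 camera calls.

## Task

Take the toothed rake from its rubber pad and, touching the three aluminium bars with the rake only, comb them into parallel rows lying side by side in the lane in front of the yellow bridge. Then push the rows with the rake under the bridge until they lie together against the red end stop, crosswise in the lane. Draw the rake out again, stand it back on the middle of the black rubber pad, let go, and leave the things around the job where they are.

Things in the scene. Friction and masses are not known exactly. Their poses are not given: they have to be found in the camera images.
- jig: Fixed combing jig: brown wooden board 200 mm wide (its x), 387 mm long (its y), top 5 mm above the bench; aluminium rails 22 mm high along both long sides leave a lane 156 mm wide (x = -78 to 78 mm). Origin: on the lane's centre line at bench level. The lane runs along +y from its open entrance (board edge y = -190 mm) under a yellow bridge to a red end stop.
- bridge (a point): Middle of the underside of the yellow bridge bar, 30 mm above the board. Jig frame: the bar spans y = 89 to 105 mm and is 14 mm high, on blue posts at x = +-86 mm. On the posts stands a grey light box, y = 34 to 109 mm, underside 125 mm and top 155 mm above the board: it overhangs the entrance side, so the hand must lean back there.
- end_stop (a point): Middle of the red end stop's face (jig frame y = 185 mm), 9 mm above the board; the stop is 22 mm high and closes the lane.
- bar_a: Loose square aluminium bar 120 x 18 x 18 mm, 0.1 kg, lying flat on the board; long axis = its x; origin at the centre of its underside. Lies crosswise but skewed (up to 0.5 rad) in the lane, nearest the entrance.
- bar_b: The same kind of bar, skewed in the lane, the middle one.
- bar_c: The same kind of bar, skewed in the lane, nearest the bridge, not yet under it.
- rake: Steel rake, 0.35 kg, standing by itself on the pad. Origin on its underside; +y is forward (push direction). Head bar 136 mm wide (x), 18 mm high, teeth below, flat front face at y = 55 mm; a neck 50 mm wide, 10 mm thick runs back to y = -50 mm. From y = -20, z = 8 mm an orange handle rises, leaning back (to -y) 35 degrees from z: 105 mm long, 24 mm (x) by 20 mm.
- rake_grip (a point): On the axis of the rake's handle, 80 mm up along it from its root (rake frame y = -66 mm, z = 74 mm): a good place to grip, across the handle's 24 mm. The handle ends 25 mm above it, in a black cap of the same section.
- pad: Fixed black rubber disc, 138 mm across and 8 mm thick, on the bench before the jig's entrance: the rake's parking place. Origin at the centre of its underside.
- spray: Bystander: spray can, 60 mm wide, 178 mm high.
- tub: Bystander: small white lidded tub, 64 mm wide, 66 mm high.
- valve: Bystander: brass ball valve with a red lever, 85 mm long, 50 mm high.
- marker: Bystander: yellow marker pen, 135 mm long, lying on the bench.

How it is judged:
By the outcome, as a careful person would: the job done as asked, in the order asked, and still so for the second after the job is handed in, with the robot touching nothing.
It also fails if it takes over 58 s, if anything falls off the work surface, if the arm or the gripper's body presses on something with over 40 N, if the wrist force passes 120 N, or if a joint passes its speed limit or range.

## Working session

There is one attempt and no reset: what is moved stays moved. The work goes in short steps, Python scripts to look and compute and a tool call to move; the robot and the scene stay as the last step left them, time stands still between calls to the robot, and variables do not carry over. Pictures are saved under pics/ and viewed, at most 10 in all, crops included, and the job is handed in when it is done.

Besides the shell and the picture viewer there is one more tool, called after "Request:" as name(argument=value, ...), one argument or row to a line, values as JSON. servo_tool: Moves the arm, as the interface text tells. Its arguments: {"type":"object","properties":{"commands":{"type":"array"},"newtons":{"type":"number"}},"required":["commands"]}

```bash
mkdir -p pics; cat > h.py <<'E'
import numpy as np, cv2
from rig import sensors, imaging, order
def grab(n):
    s=sensors.get_state(); f=imaging.grab_frame(n)
    if n=='wrist':
        T=np.eye(4);T[:3,:3]=np.array(s['tcp_rot']);T[:3,3]=s['eef_pos']
        f['c2w']=T@np.array(f['tool_from_camera'])
    else: f['c2w']=np.linalg.inv(np.array(f['world_to_cam']))
    return f
def ray(f,u,v):
    p=cv2.undistortPoints(np.array([[[u,v]]],float),np.array(f['intrinsics']),np.array(f['D']))[0,0]
    d=np.array([p[0],-p[1],-1.]); return f['c2w'][:3,3], f['c2w'][:3,:3]@d
def atz(f,u,v,z):
    o,d=ray(f,u,v); return o+d*(z-o[2])/d[2]
def atd(f,u,v,r=1):
    w=f['range_z'][int(v)-r:int(v)+r+1,int(u)-r:int(u)+r+1]; w=w[w>0]
    if not len(w): return None
    o,d=ray(f,u,v); return o+d*np.median(w)
E
python3 - <<'E'
from h import *
import pickle
for n in ['scene','top']:
    f=grab(n); cv2.imwrite(f'pics/{n}0.png',f['frame']); pickle.dump(f,open(n+'0.pkl','wb'))
    print(n,f['c2w'].round(3).tolist(),(f['range_z']>0).mean())
s=sensors.get_state();print(s['time_s'],s['force'],s['tcp_rot'],s['grip_width'])
E
```

```text
scene [[0.159, 0.391, -0.906, -0.745], [-0.987, 0.047, -0.153, -0.066], [-0.017, 0.919, 0.393, 0.63], [0.0, 0.0, 0.0, 1.0]] 0.99599609375
top [[-0.003, 0.985, -0.17, 0.415], [-1.0, -0.006, -0.015, 0.144], [-0.016, 0.17, 0.985, 0.935], [0.0, 0.0, 0.0, 1.0]] 0.996123046875
0.1 [ 0.59295486  0.25498067 -0.05683864] [[ 9.18785413e-01  3.94756944e-01 -5.65073006e-04]
 [ 3.94757304e-01 -9.18783696e-01  1.78628963e-03]
 [ 1.85970369e-04 -1.86428355e-03 -9.99998245e-01]] 0.09527415564399207
```

View pics/scene0.png

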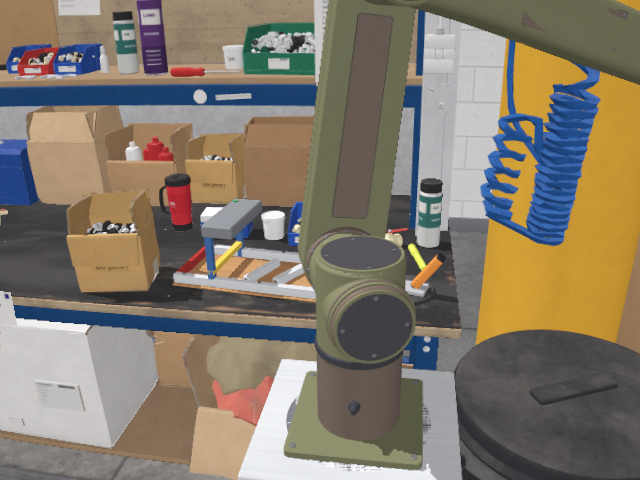

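View pics/top0.png

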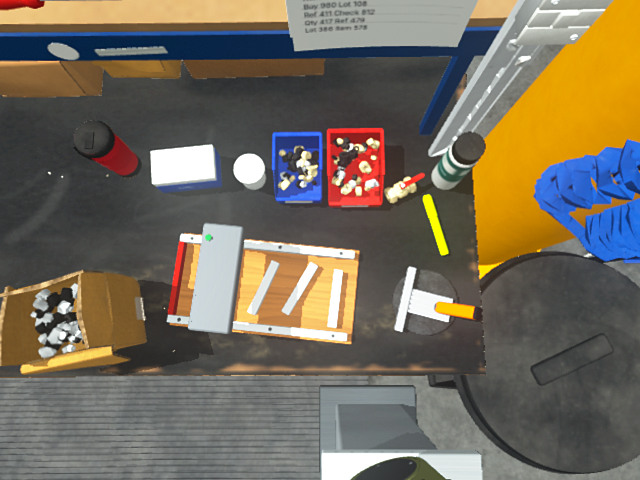

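The top view shows the jig with the lane running left (world +y), the bars at about (263,287), (300,289) and (335,298), and the rake on its pad at (430,305) with the handle to the right. The end stop is at (177,280).

```bash
python3 - <<'E'
from h import *
import pickle
f=pickle.load(open('top0.pkl','rb'));im=f['frame']
a=cv2.resize(im[225:350,160:360],None,fx=4,fy=4,interpolation=cv2.INTER_CUBIC)
b=cv2.resize(im[250:350,370:490],None,fx=6,fy=6,interpolation=cv2.INTER_CUBIC)
cv2.imwrite('pics/a.png',a);cv2.imwrite('pics/b.png',b)
for u,v in [(470,312),(460,310),(450,308),(435,305),(420,303),(405,300),(398,325),(411,272),(262,287),(300,288),(335,298),(250,300),(320,290),(390,260),(215,280),(420,330)]:
    print(u,v,atd(f,u,v).round(4))
E
```

```text
470 312 [ 0.4294 -0.1259  0.0977]
460 310 [ 0.4337 -0.1134  0.0775]
450 308 [ 0.4381 -0.0997  0.058 ]
435 305 [ 0.4451 -0.0776  0.0278]
420 303 [ 0.4496 -0.0489  0.0186]
405 300 [ 0.4555 -0.0164  0.027 ]
398 325 [ 4.046e-01 -2.000e-04  2.690e-02]
411 272 [ 0.5137 -0.031   0.0274]
262 287 [0.484  0.2823 0.0229]
300 288 [0.4815 0.2021 0.0236]
335 298 [0.4604 0.1287 0.0224]
250 300 [0.4577 0.3099 0.0059]
320 290 [0.4783 0.1603 0.0062]
390 260 [0.5428 0.0084 0.0019]
215 280 [0.4865 0.3462 0.1609]
420 330 [ 0.394  -0.0486  0.0087]
```

View pics/a.png

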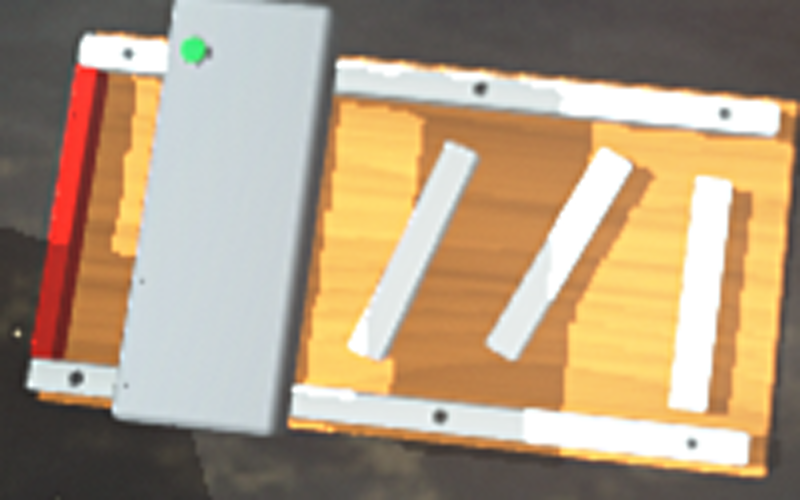

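View pics/b.png

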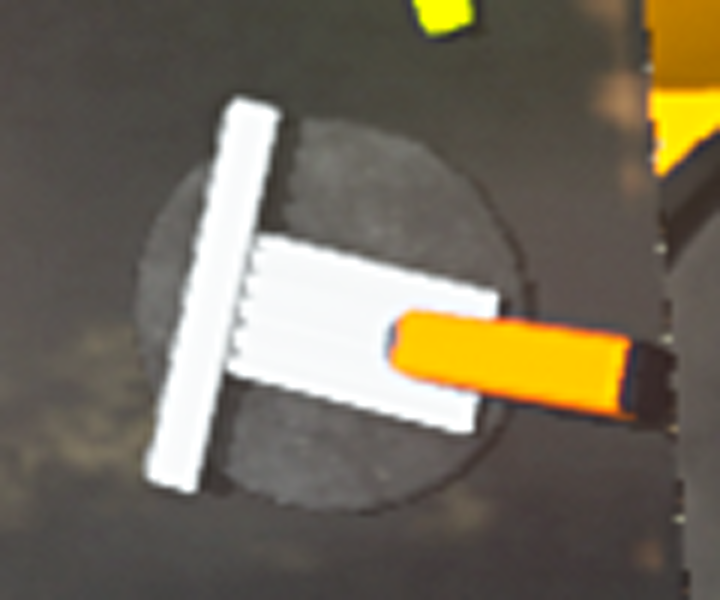

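Crop a shows the lane's inner rail edges running (337,95)-(778,135) and (293,388)-(748,432), with the stop face top at (98,68)-(55,355). Crop b shows the rake head corners at (232,97), (280,112), (197,493), (147,480), and the neck end at (500,292)/(475,433).

```bash
cat > meas.py <<'E'
from h import *
import pickle
f=pickle.load(open('top0.pkl','rb'))
A=lambda u,v,z:atz(f,160+(u+.5)/4-.5,225+(v+.5)/4-.5,z)
B=lambda u,v,z:atz(f,370+(u+.5)/6-.5,250+(v+.5)/6-.5,z)
D=lambda u,v:atd(f,160+u/4,225+v/4)
print('rail z',D(660,108)[2],D(600,432)[2],'stop',D(70,160),'bridgebox',D(250,250)[2])
for n,ps,z in [('railU',[(337,95),(778,135)],.027),('railL',[(293,388),(748,432)],.027),('edge',[(798,102),(765,475)],.005),('stop',[(98,68),(55,355)],.027),
 ('boxR',[(331,8),(278,432)],.160),
 ('a',[(697,175),(733,178),(706,412),(669,408)],.023),('b',[(604,147),(633,162),(513,361),(487,345)],.023),('c',[(449,141),(478,155),(378,360),(348,348)],.023)]:
    q=np.array([A(u,v,z)[:2] for u,v in ps]); print(n,(q*1000).round(1).tolist(), 'mean',(q.mean(0)*1000).round(1))
    d=q[-1]-q[0]; print('   dir',np.degrees(np.arctan2(d[1],d[0])).round(2),np.linalg.norm(d).round(4))
for n,ps,z in [('head',[(232,97),(280,112),(197,493),(147,480)],.0265),('neck',[(500,292),(475,433)],.018),('pad',[(135,300),(530,305),(330,117),(345,515)],.008)]:
    q=np.array([B(u,v,z)[:2] for u,v in ps]); print(n,(q*1000).round(1).tolist(),'mean',(q.mean(0)*1000).round(1))
    d=q[-1]-q[0]; print('   dir',np.degrees(np.arctan2(d[1],d[0])).round(2),np.linalg.norm(d).round(4))
E
python3 meas.py
```

```text
rail z 0.027992289468140363 0.027327800745670205 stop [0.53088032 0.46137899 0.02854709] bridgebox 0.15960168936284103
railU [[566.0, 322.0], [543.3, 87.6]] mean [554.6 204.8]
   dir -95.54 0.2355
railL [[412.4, 340.5], [389.4, 105.5]] mean [400.9 223. ]
   dir -95.59 0.2362
edge [[564.4, 75.1], [366.7, 96.0]] mean [465.6  85.5]
   dir 173.97 0.1988
stop [[581.4, 450.4], [429.8, 465.0]] mean [505.6 457.7]
   dir 174.51 0.1522
boxR [[584.4, 299.8], [393.8, 317.8]] mean [489.1 308.8]
   dir 174.62 0.1914
a [[522.7, 130.5], [521.0, 111.5], [399.5, 126.9], [401.5, 146.0]] mean [461.2 128.7]
   dir 172.72 0.1221
b [[537.9, 179.8], [529.8, 164.4], [425.8, 227.1], [434.1, 240.7]] mean [481.9 203. ]
   dir 149.58 0.1203
c [[541.5, 262.4], [533.9, 246.8], [426.6, 297.5], [432.8, 313.3]] mean [483.7 280. ]
   dir 154.88 0.12
head [[527.1, -25.9], [521.7, -42.5], [390.9, -8.8], [395.3, 8.1]] mean [458.8 -17.3]
   dir 165.54 0.1361
neck [[459.3, -117.9], [410.9, -106.7]] mean [ 435.1 -112.3]
   dir 166.86 0.0497
pad [[457.3, 7.5], [455.2, -131.0], [522.0, -64.0], [382.9, -63.0]] mean [454.4 -62.6]
   dir -136.58 0.1025
```

```bash
cat > plan.py <<'E'
from h import *
from scipy.spatial.transform import Rotation as Ro, Slerp
# jig: x-dir ex, y-dir ey (world), origin
PSI=-5.55; T0,S0=454.8,319.7
c,s=np.cos(np.radians(PSI)),np.sin(np.radians(PSI))
ex=np.array([c,s]); ey=np.array([-s,c]); O=ex*T0+ey*S0
def j2w(t,y): return O+ex*t+ey*y
def w2j(p): return np.array([np.dot(p[:2],ex)-T0,np.dot(p[:2],ey)-S0])
def rot(yaw,L):  # yaw of rake x axis, lean L
    y=np.array([np.cos(yaw),np.sin(yaw),0]); f=np.array([-y[1],y[0],0])
    z=np.sin(L)*f-np.cos(L)*np.array([0,0,1.]); return np.column_stack([np.cross(y,z),y,z])
def cur():
    s=sensors.get_state(); return np.array(s['eef_pos'])*1000,np.array(s['tcp_rot'])
def rows(p0,R0,p1,R1,n,grip,rs=1,rt=.5,ease=True):
    sl=Slerp([0,1],Ro.from_matrix([R0,R1])); p,R=p0.copy(),R0.copy(); out=[]
    for k in range(1,n+1):
        a=k/n; a=a if not ease else a
        d=R.T@(p0+(p1-p0)*a-p); t=np.degrees(Ro.from_matrix(R.T@sl(a).as_matrix()).as_rotvec())
        d=np.round(d/rs)*rs; t=np.round(t/rt)*rt
        p=p+R@d; R=R@Ro.from_rotvec(np.radians(t)).as_matrix()
        out.append([[round(float(x),2)+0 for x in d],[round(float(x),2)+0 for x in t],grip])
    print(str(out).replace(' ','').replace('.0,',',').replace('.0]',']')); print('left',(p1-p).round(1),np.degrees(Ro.from_matrix(R.T@R1).as_rotvec()).round(2)); return p,R
E
python3 - <<'E'
from plan import *
import pickle
f=pickle.load(open('top0.pkl','rb'))
for q in [(560,360),(500,300),(490,260),(460,150),(590,190)]: print(q,atd(f,*q).round(3))
g=np.array([431.6,-126.2,82]);R1=rot(np.radians(-14),np.radians(42))
p,R=cur(); pre=g-81*R1[:,2]; print(pre,R1.round(3))
p,R=rows(p,R,pre,R1,20,1)
E
```

```text
(560, 360) [ 0.321 -0.404 -0.134]
(500, 300) [ 0.463 -0.283 -0.156]
(490, 260) [ 0.634 -0.461 -0.676]
(460, 150) [ 0.721 -0.099  0.179]
(590, 190) [ 0.621 -0.279  0.253]
[ 418.48793508 -178.78961998  142.19473086] [[ 0.18   0.97   0.162]
 [ 0.721 -0.242  0.649]
 [ 0.669  0.    -0.743]]
[[[16,-16,4],[1,2,-2.5],1],[[16,-15,4],[1,2,-2.5],1],[[17,-15,5],[1,2,-2.5],1],[[17,-13,6],[1,2,-2.5],1],[[17,-13,7],[1,1.5,-2.5],1],[[18,-12,8],[1,2,-2.5],1],[[18,-11,8],[0.5,2,-2.5],1],[[18,-10,9],[1,2,-2.5],1],[[18,-9,10],[1,2,-2.5],1],[[19,-8,11],[1,2,-2.5],1],[[18,-7,12],[1,2,-2.5],1],[[18,-6,12],[1,2,-2.5],1],[[18,-5,13],[1,2,-2.5],1],[[18,-4,14],[1,1.5,-2.5],1],[[17,-3,14],[1,2,-2.5],1],[[17,-2,15],[1,2,-2.5],1],[[17,-1,15],[1,2,-3],1],[[16,0,16],[1,2,-2.5],1],[[15,1,17],[1,2,-2.5],1],[[15,2,17],[1,2,-2.5],1]]
left [-0.4  0.   0. ] [-0.21 -0.15  0.17]
```

Request:
servo_tool(
  commands=[
    [[16, -16, 4], [1, 2, -2.5], 1],
    [[16, -15, 4], [1, 2, -2.5], 1],
    [[17, -15, 5], [1, 2, -2.5], 1],
    [[17, -13, 6], [1, 2, -2.5], 1],
    [[17, -13, 7], [1, 1.5, -2.5], 1],
    [[18, -12, 8], [1, 2, -2.5], 1],
    [[18, -11, 8], [0.5, 2, -2.5], 1],
    [[18, -10, 9], [1, 2, -2.5], 1],
    [[18, -9, 10], [1, 2, -2.5], 1],
    [[19, -8, 11], [1, 2, -2.5], 1],
  ],
  newtons=50,
)

```text
time_s: 1.35
eef_pos: [0.3381, -0.3867, 0.1787]
tcp_rot: [[0.628, 0.759, 0.174], [0.69, -0.646, 0.326], [0.36, -0.085, -0.929]]
force: [-0.5, 0.6, -0.1]
grip_width: 0.0948
finger_force: 0.0
```

Request:
servo_tool(
  commands=[
    [[18, -7, 12], [1, 2, -2.5], 1],
    [[18, -6, 12], [1, 2, -2.5], 1],
    [[18, -5, 13], [1, 2, -2.5], 1],
    [[18, -4, 14], [1, 1.5, -2.5], 1],
    [[17, -3, 14], [1, 2, -2.5], 1],
    [[17, -2, 15], [1, 2, -2.5], 1],
    [[17, -1, 15], [1, 2, -3], 1],
    [[16, 0, 16], [1, 2, -2.5], 1],
    [[15, 1, 17], [1, 2, -2.5], 1],
    [[15, 2, 17], [1, 2, -2.5], 1],
  ],
)

```text
time_s: 2.6
eef_pos: [0.4195, -0.1781, 0.1423]
tcp_rot: [[0.173, 0.972, 0.158], [0.72, -0.235, 0.653], [0.672, 0.001, -0.741]]
force: [0.8, -0.9, 0.0]
grip_width: 0.0951
finger_force: 0.0
```

```bash
python3 - <<'E'
from plan import *
import pickle
s=sensors.get_state();print(s['time_s'],s['joint_positions'])
p,R=cur(); print(p.round(1),R.round(3).tolist())
f=grab('wrist'); pickle.dump(f,open('w1.pkl','wb')); cv2.imwrite('pics/w1.png',f['frame']); print(np.array(f['tool_from_camera']).round(3).tolist())
E
```

```text
2.6 [-50.5208706   -0.5925933  117.66470313  32.50996888  91.24578149
 -44.66140683]
[ 419.5 -178.1  142.3] [[0.173, 0.972, 0.158], [0.72, -0.235, 0.653], [0.672, 0.001, -0.741]]
[[-0.001, 0.96, 0.279, 0.08], [1.0, 0.001, 0.001, -0.001], [0.0, 0.279, -0.96, -0.171], [0.0, 0.0, 0.0, 1.0]]
```

View pics/w1.png

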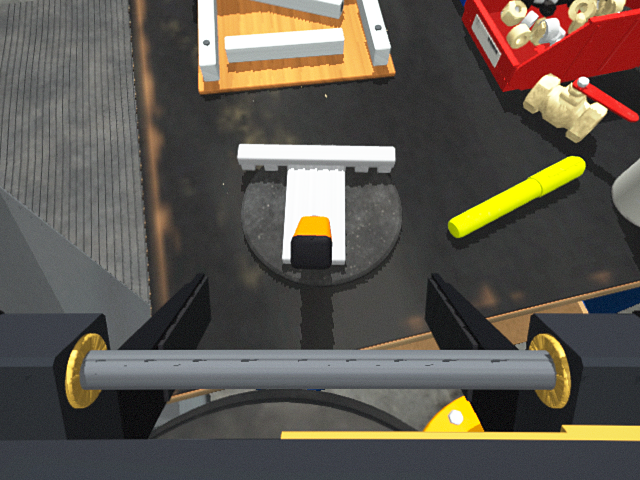

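The wrist view shows the rake upright on the pad, with the handle cap at (312,250) centred between the fingers and the head top ends at (239,146) and (394,149).

```bash
python3 - <<'E'
from plan import *
import pickle
f=pickle.load(open('w1.pkl','rb'))
for q,z in [((312,236),.102),((239,146),.0265),((394,149),.0265),((243,215),.008),((402,215),.008),((320,285),.008)]: print(q,(atz(f,*q,z)*1000).round(1), (atd(f,*q)*1000).round(1))
t=pickle.load(open('top0.pkl','rb'))
# triangulate cap-top-centre: top crop b (655,378)
def tri(a,b):
    (o1,d1),(o2,d2)=a,b; A=np.column_stack([d1,-d2]); x=np.linalg.lstsq(A,o2-o1,rcond=None)[0]; return ((o1+d1*x[0]+o2+d2*x[1])/2*1000).round(1),np.linalg.norm(o1+d1*x[0]-o2-d2*x[1])*1000
B=lambda u,v:ray(t,370+(u+.5)/6-.5,250+(v+.5)/6-.5)
print('front edge of cap/orange boundary', tri(ray(f,314,216.5),B(395,347)))   # handle foot front
print('orange/cap edge mid', tri(ray(f,312,236.5),B(632,375)))
print('head end L',tri(ray(f,239,146),B(147,480)),'R',tri(ray(f,394,148),B(232,97)))
g=np.array([431.6,-126.2,82]);R1=rot(np.radians(-14),np.radians(42))
p,R=cur(); rows(p,R,g+19*R1[:,2],R1,8,1,.5,.1)
E
```

```text
(312, 236) [ 426.8 -128.4  102. ] [ 426.4 -130.3  106. ]
(239, 146) [392.7   6.   26.5] [392.7   6.5  25.9]
(394, 149) [522.2 -28.6  26.5] [522.3 -28.4  26.1]
(243, 215) [383.9 -51.4   8. ] [383.9 -51.5   8.1]
(402, 215) [514.6 -83.1   8. ] [516.7 -80.2   1.9]
(320, 285) [ 432.4 -127.1    8. ] [ 432.5 -126.6    6.5]
front edge of cap/orange boundary (array([439.8, -77.9,  28.9]), np.float64(0.6212099901242996))
orange/cap edge mid (array([ 427.6, -131.6,  107.8]), np.float64(2.9724596222789383))
head end L (array([393.9,   7.7,  24.4]), np.float64(2.69460763326173)) R (array([525.6, -25.9,  23.5]), np.float64(3.8307949516467676))
[[[-0.5,0,12],[0,0,0],1],[[0,0,12.5],[-0.1,-0.1,0.1],1],[[-0.5,0,12],[0,0,0],1],[[0,0,12.5],[-0.1,-0.1,0.1],1],[[-0.5,0,12],[0,0,0],1],[[0,0,12],[-0.1,-0.1,0.1],1],[[0,0,12.5],[0,0,0],1],[[-0.5,0,12],[-0.1,-0.1,0.1],1]]
left [0.1 0.  0. ] [ 0.02  0.04 -0.  ]
```

Request:
servo_tool(
  commands=[
    [[-0.5, 0, 12], [0, 0, 0], 1],
    [[0, 0, 12.5], [-0.1, -0.1, 0.1], 1],
    [[-0.5, 0, 12], [0, 0, 0], 1],
    [[0, 0, 12.5], [-0.1, -0.1, 0.1], 1],
    [[-0.5, 0, 12], [0, 0, 0], 1],
    [[0, 0, 12], [-0.1, -0.1, 0.1], 1],
    [[0, 0, 12.5], [0, 0, 0], 1],
    [[-0.5, 0, 12], [-0.1, -0.1, 0.1], 1],
    [[0, 0, 0], [0, 0, 0], 1],
    [[0, 0, 0], [0, 0, 0], -1],
  ],
)

```text
time_s: 3.9
eef_pos: [0.4346, -0.1179, 0.0689]
tcp_rot: [[0.184, 0.969, 0.165], [0.724, -0.247, 0.644], [0.665, 0.001, -0.747]]
force: [0.3, -0.8, -0.5]
grip_width: 0.0897
finger_force: 0.0
```

Request:
servo_tool(
  commands=[
    [[0, 0, 0], [0, 0, 0], -1],
    [[0, 0, 0], [0, 0, 0], -1],
    [[0, 0, 0], [0, 0, 0], -1],
    [[0, 0, 0], [0, 0, 0], -1],
    [[0, 0, 0], [0, 0, 0], -1],
    [[0, 0, 0], [0, 0, 0], -1],
    [[0, 0, 0], [0, 0, 0], -1],
    [[0, 0, 0], [0, 0, 0], -1],
    [[0, 0, 0], [0, 0, 0], -1],
    [[0, 0, 0], [0, 0, 0], -1],
  ],
  newtons=55,
)

```text
time_s: 5.15
eef_pos: [0.4341, -0.1176, 0.0687]
tcp_rot: [[0.184, 0.969, 0.164], [0.724, -0.246, 0.644], [0.665, -0.0, -0.747]]
force: [-4.0, -0.9, 0.9]
grip_width: 0.024
finger_force: 54.8
```

```bash
cat >> plan.py <<'E'
LE=np.radians(41.65); RT=np.array([0,-57,60.7])
def tcp(t,y,z,dyaw=0):  # rake origin in jig coords (mm), bottom height z
    yaw=np.radians(PSI+dyaw); R=rot(yaw,LE); o=np.r_[j2w(t,y),z]
    f=np.array([-np.sin(yaw),np.cos(yaw),0]); return o+f*RT[1]+np.array([0,0,RT[2]]),R
def rake():  # rake pose from measured TCP
    p,R=cur(); yaw=np.arctan2(R[1,1],R[0,1]); f=np.array([-np.sin(yaw),np.cos(yaw),0]); o=p-f*RT[1]
    return w2j(o).round(1),round(o[2]-RT[2],1),np.degrees(yaw).round(2)-PSI, np.degrees(np.arcsin(R[:,2]@f)).round(2)
E
python3 - <<'E'
from plan import *
print(rake()); p,R=cur(); 
r,z,dy,_=rake(); q,Q=rows(p,R,*tcp(r[0],r[1],35,dy),5,-1,.5,.1)
q,Q=rows(q,Q,*tcp(0,-225,35,0),15,-1,.5,.1)
E
```

```text
(array([  -2.8, -338.4]), np.float64(8.0), np.float64(-8.71), np.float64(41.66))
[[[3.5,0,-4],[0,0,0],-1],[[3.5,0,-4],[0,0,0],-1],[[4,0,-4],[0,0,0],-1],[[3.5,0,-4],[0,0,0],-1],[[3.5,0,-4],[0,0,0],-1]]
left [-0.1 -0.1  0.1] [-0.   -0.01 -0.  ]
[[[5.5,-0.5,5],[0.4,0,-0.4],-1],[[6,0,5],[0.4,0,-0.5],-1],[[5.5,-0.5,5],[0.4,0,-0.4],-1],[[5.5,0,5],[0.3,0,-0.4],-1],[[5.5,0,5],[0.4,0,-0.5],-1],[[6,0,5],[0.4,0,-0.4],-1],[[5.5,0,5],[0.4,0,-0.4],-1],[[5.5,0,5],[0.4,0,-0.5],-1],[[6,0.5,5],[0.4,0,-0.4],-1],[[5.5,0,5],[0.4,0,-0.4],-1],[[5.5,0.5,5],[0.3,0,-0.5],-1],[[5.5,0.5,5],[0.4,0,-0.4],-1],[[6,0.5,5],[0.4,0,-0.4],-1],[[5.5,0.5,5],[0.4,0,-0.5],-1],[[5.5,0.5,5],[0.4,0,-0.4],-1]]
left [ 0.2  0.1 -0. ] [-0.01 -0.01 -0.01]
```

Request:
servo_tool(
  commands=[
    [[3.5, 0, -4], [0, 0, 0], -1],
    [[3.5, 0, -4], [0, 0, 0], -1],
    [[4, 0, -4], [0, 0, 0], -1],
    [[3.5, 0, -4], [0, 0, 0], -1],
    [[3.5, 0, -4], [0, 0, 0], -1],
    [[5.5, -0.5, 5], [0.4, 0, -0.4], -1],
    [[6, 0, 5], [0.4, 0, -0.5], -1],
    [[5.5, -0.5, 5], [0.4, 0, -0.4], -1],
    [[5.5, 0, 5], [0.3, 0, -0.4], -1],
    [[5.5, 0, 5], [0.4, 0, -0.5], -1],
  ],
)

```text
time_s: 6.4
eef_pos: [0.442, -0.0801, 0.0955]
tcp_rot: [[0.146, 0.98, 0.132], [0.733, -0.197, 0.652], [0.665, 0.001, -0.747]]
force: [-0.2, -0.0, -3.6]
grip_width: 0.0236
finger_force: 54.8
```

Request:
servo_tool(
  commands=[
    [[6, 0, 5], [0.4, 0, -0.4], -1],
    [[5.5, 0, 5], [0.4, 0, -0.4], -1],
    [[5.5, 0, 5], [0.4, 0, -0.5], -1],
    [[6, 0.5, 5], [0.4, 0, -0.4], -1],
    [[5.5, 0, 5], [0.4, 0, -0.4], -1],
    [[5.5, 0.5, 5], [0.3, 0, -0.5], -1],
    [[5.5, 0.5, 5], [0.4, 0, -0.4], -1],
    [[6, 0.5, 5], [0.4, 0, -0.4], -1],
    [[5.5, 0.5, 5], [0.4, 0, -0.5], -1],
    [[5.5, 0.5, 5], [0.4, 0, -0.4], -1],
  ],
)

```text
time_s: 7.65
eef_pos: [0.4566, -0.0062, 0.0958]
tcp_rot: [[0.072, 0.995, 0.065], [0.744, -0.097, 0.661], [0.665, 0.001, -0.747]]
force: [0.6, 0.5, -4.0]
grip_width: 0.0235
finger_force: 54.8
```

```bash
python3 - <<'E'
from plan import *
import pickle
f=grab('top'); print(rake(),sensors.get_state()['time_s'],sensors.get_state()['force']); pickle.dump(f,open('t2.pkl','wb'))
cv2.imwrite('pics/t2.png',cv2.resize(f['frame'][225:350,260:460],None,fx=4,fy=4,interpolation=cv2.INTER_CUBIC))
E
```

```text
(array([ 1.00e-01, -2.24e+02]), np.float64(35.1), np.float64(0.04999999999999982), np.float64(41.69)) 7.7 [ 1.01640437  0.55916069 -2.98145852]
```

View pics/t2.png

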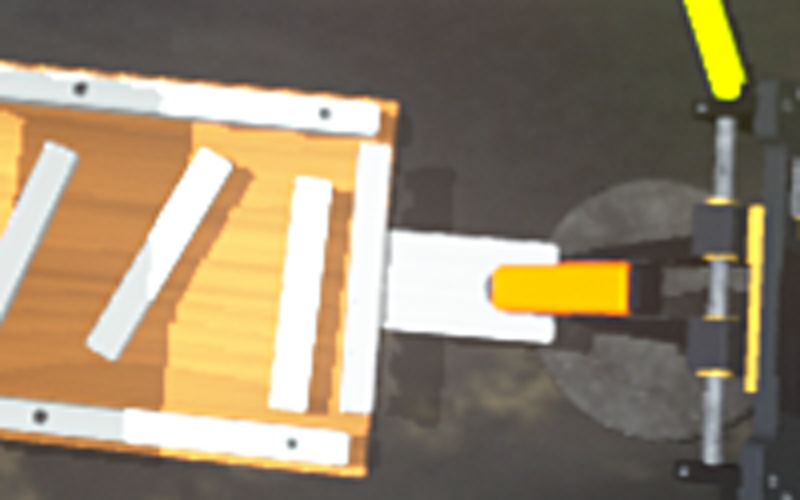

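The rake hangs level and aligned in front of bar a. Its head top corners are at (360,143), (391,147), (372,412), (340,410).

```bash
python3 - <<'E'
from plan import *
import pickle
f=pickle.load(open('t2.pkl','rb'))
U=lambda u,v:(260+(u+.5)/4-.5,225+(v+.5)/4-.5)
q=[]
for u,v in [(360,143),(391,147),(372,412),(340,410)]:
    w=atz(f,*U(u,v),.0535)*1000; q.append(w2j(w)); print(q[-1].round(1))
d=q[3]-q[0]; print('ctr',np.mean(q,0),'ang',np.degrees(np.arctan2(d[1],d[0])))
for u,v in [(375,160),(355,400),(368,280),(420,285),(470,250)]: print((atd(f,*U(u,v))*1000).round(1))
p,R=cur(); q,Q=rows(p,R,*tcp(0,-223,7,0),5,-1,.5,.1)
q,Q=rows(q,Q,*tcp(0,-160,7,0),5,-1,.5,.1)
E
```

```text
[  68.6 -169.8]
[  68.  -185.8]
[ -65.9 -186.9]
[ -66.4 -171. ]
ctr [   1.05181198 -178.3817716 ] ang -179.52342534750682
[526.6  91.   53.3]
[405.8 102.9  53. ]
[465.4  95.6  54.5]
[463.3  68.7  46. ]
[481.   42.8  46.1]
[[[-3.5,0,4.5],[0,0,0],-1],[[-3.5,0,4],[0,0,0],-1],[[-4,0,4.5],[0,0,0],-1],[[-3.5,0,4.5],[0,0,0],-1],[[-3.5,0,4],[0,0,0],-1]]
left [-0.2  0.2 -0.1] [-0.02 -0.04  0.05]
[[[9.5,0,8.5],[0,0,0],-1],[[9.5,0,8.5],[0,0,0],-1],[[9.5,0,8.5],[0,0,0],-1],[[9,0,8],[0,0,0],-1],[[9.5,0,8.5],[0,0,0],-1]]
left [-0.1  0.2 -0. ] [-0.02 -0.04  0.05]
```

Request:
servo_tool(
  commands=[
    [[-3.5, 0, 4.5], [0, 0, 0], -1],
    [[-3.5, 0, 4], [0, 0, 0], -1],
    [[-4, 0, 4.5], [0, 0, 0], -1],
    [[-3.5, 0, 4.5], [0, 0, 0], -1],
    [[-3.5, 0, 4], [0, 0, 0], -1],
    [[7.5, 0, 6.5], [0, 0, 0], -1],
    [[7.5, 0, 6.5], [0, 0, 0], -1],
    [[7.5, 0, 6.5], [0, 0, 0], -1],
    [[7.5, 0, 6.5], [0, 0, 0], -1],
    [[7.5, 0, 7], [0, 0, 0], -1],
  ],
)

```text
time_s: 8.95
eef_pos: [0.4613, 0.0448, 0.0679]
tcp_rot: [[0.072, 0.995, 0.065], [0.744, -0.097, 0.661], [0.665, 0.0, -0.747]]
force: [0.5, -2.0, -2.4]
grip_width: 0.0238
finger_force: 55.0
```

```bash
python3 - <<'E'
from plan import *
print(rake(),sensors.get_state()['force'])
p,R=cur(); q,Q=rows(p,R,*tcp(0,-100,7.5,0),8,-1,.5,.1)
q,Q=rows(q,Q,*tcp(0,-28,7.5,0),9,-1,.5,.1)
E
```

```text
(array([  -0. , -173.5]), np.float64(7.2), np.float64(-0.009999999999999787), np.float64(41.65)) [ 0.53682098 -2.04223117 -2.40811015]
[[[7,0,6],[0,0,0],-1],[[7,0,6],[0,0,0],-1],[[6.5,0,6],[0,0,0],-1],[[7,0,6.5],[0,0,0],-1],[[7,0,6],[0,0,0],-1],[[7,0,6],[0,0,0],-1],[[7,0,6],[0,0,0],-1],[[6.5,0,6],[0,0,0],-1]]
left [0.  0.2 0. ] [ 0.02 -0.    0.  ]
[[[6,0,5.5],[0,0,0],-1],[[6,0,5],[0,0,0],-1],[[6,0,5.5],[0,0,0],-1],[[6,0,5.5],[0,0,0],-1],[[6,0,5],[0,0,0],-1],[[6,0,5.5],[0,0,0],-1],[[6,0,5.5],[0,0,0],-1],[[6,0,5],[0,0,0],-1],[[6,0,5.5],[0,0,0],-1]]
left [-0. -0. -0.] [ 0.02 -0.    0.  ]
```

Request:
servo_tool(
  commands=[
    [[7, 0, 6], [0, 0, 0], -1],
    [[7, 0, 6], [0, 0, 0], -1],
    [[6.5, 0, 6], [0, 0, 0], -1],
    [[7, 0, 6.5], [0, 0, 0], -1],
    [[7, 0, 6], [0, 0, 0], -1],
    [[7, 0, 6], [0, 0, 0], -1],
    [[7, 0, 6], [0, 0, 0], -1],
    [[6.5, 0, 6], [0, 0, 0], -1],
    [[6, 0, 5.5], [0, 0, 0], -1],
    [[6, 0, 5], [0, 0, 0], -1],
  ],
)

```text
time_s: 10.2
eef_pos: [0.4702, 0.1332, 0.0684]
tcp_rot: [[0.072, 0.995, 0.065], [0.744, -0.097, 0.661], [0.665, 0.0, -0.747]]
force: [-0.3, -0.8, -4.4]
grip_width: 0.024
finger_force: 55.0
```

```bash
python3 - <<'E'
from plan import *
import pickle
f=grab('top'); print(rake(),sensors.get_state()['time_s'],sensors.get_state()['force']); pickle.dump(f,open('t3.pkl','wb'))
cv2.imwrite('pics/t3.png',cv2.resize(f['frame'][225:350,220:420],None,fx=4,fy=4,interpolation=cv2.INTER_CUBIC))
E
```

```text
(array([ -0. , -83.9]), np.float64(7.9), np.float64(0.0), np.float64(41.72)) 10.25 [ 0.36430118  0.5993014  -3.39314657]
```

View pics/t3.png

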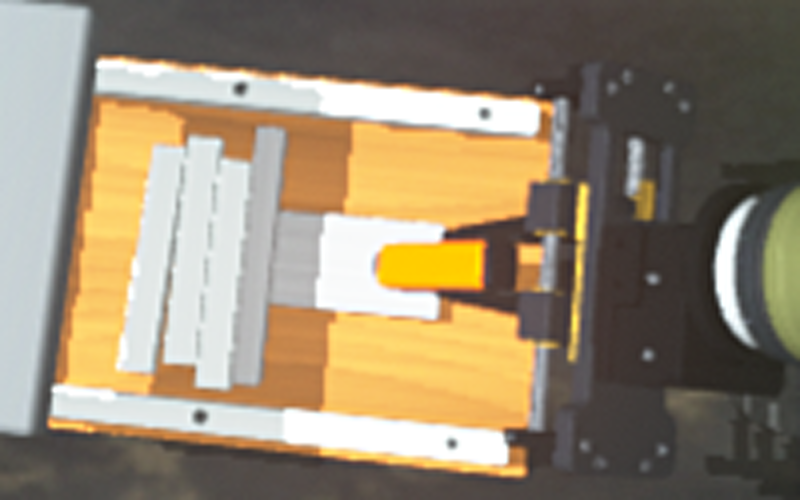

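The bars are almost parallel in front of the rake head (columns 120-250 in this crop); only bar c is still slightly turned. I'll push on to square them up short of the bridge.

Request:
servo_tool(
  commands=[
    [[4.5, 0, 4], [0, 0, 0], -1],
    [[4.5, 0, 4], [0, 0, 0], -1],
    [[4.5, 0, 4], [0, 0, 0], -1],
    [[4.5, 0, 4], [0, 0, 0], -1],
    [[4.5, 0, 4], [0, 0, 0], -1],
    [[4.5, 0, 4], [0, 0, 0], -1],
    [[4.5, 0, 4], [0, 0, 0], -1],
    [[4, 0, 4], [0, 0, 0], -1],
    [[0, 0, 0], [0, 0, 0], -1],
    [[0, 0, 0], [0, 0, 0], -1],
  ],
)

```text
time_s: 11.5
eef_pos: [0.4743, 0.1806, 0.0678]
tcp_rot: [[0.073, 0.995, 0.064], [0.743, -0.097, 0.662], [0.665, -0.0, -0.747]]
force: [-0.1, -0.1, -3.8]
grip_width: 0.0239
finger_force: 55.0
```

```bash
python3 - <<'E'
from plan import *
import pickle
f=grab('top'); print(rake(),sensors.get_state()['time_s'],sensors.get_state()['force']); pickle.dump(f,open('t4.pkl','wb'))
cv2.imwrite('pics/t4.png',cv2.resize(f['frame'][225:350,200:400],None,fx=4,fy=4,interpolation=cv2.INTER_CUBIC))
E
```

```text
(array([ -0.1, -37.1]), np.float64(7.1), np.float64(-0.020000000000000462), np.float64(41.67)) 11.55 [ 0.10609515  0.52765675 -3.7049719 ]
```

View pics/t4.png

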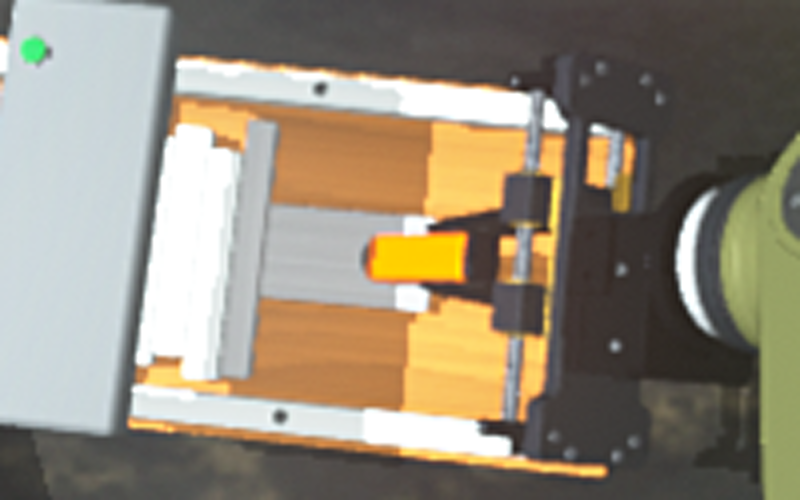

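The three bars now lie as parallel rows, pressed together in front of the bridge (crop columns 140-240, with the last row's edge just under the light box overhang). Next I'll push them under the bridge.

Request:
servo_tool(
  commands=[
    [[5.6, 0, 5], [0, 0, 0], -1],
    [[5.6, 0, 5], [0, 0, 0], -1],
    [[5.6, 0, 5], [0, 0, 0], -1],
    [[5.6, 0, 5], [0, 0, 0], -1],
    [[5.6, 0, 5], [0, 0, 0], -1],
    [[5.6, 0, 5], [0, 0, 0], -1],
    [[5.6, 0, 5], [0, 0, 0], -1],
    [[5.6, 0, 5], [0, 0, 0], -1],
    [[5.6, 0, 5], [0, 0, 0], -1],
    [[5.6, 0, 5], [0, 0, 0], -1],
  ],
)

```text
time_s: 12.8
eef_pos: [0.4821, 0.2555, 0.068]
tcp_rot: [[0.072, 0.995, 0.065], [0.744, -0.097, 0.661], [0.665, 0.0, -0.747]]
force: [0.1, -1.1, -5.1]
grip_width: 0.0238
finger_force: 55.0
```

Request:
servo_tool(
  commands=[
    [[4.5, 0, 4], [0, 0, 0], -1],
    [[4.5, 0, 4], [0, 0, 0], -1],
    [[4.5, 0, 4], [0, 0, 0], -1],
    [[4.5, 0, 4], [0, 0, 0], -1],
    [[4.5, 0, 4], [0, 0, 0], -1],
    [[0, 0, 0], [0, 0, 0], -1],
    [[0, 0, 0], [0, 0, 0], -1],
    [[0, 0, 0], [0, 0, 0], -1],
    [[0, 0, 0], [0, 0, 0], -1],
    [[0, 0, 0], [0, 0, 0], -1],
  ],
)

```text
time_s: 14.05
eef_pos: [0.4851, 0.2849, 0.0681]
tcp_rot: [[0.072, 0.995, 0.065], [0.744, -0.097, 0.661], [0.665, 0.001, -0.747]]
force: [-0.3, -0.0, -3.9]
grip_width: 0.024
finger_force: 55.0
```

```bash
python3 - <<'E'
from plan import *
print(rake(),sensors.get_state()['force'],sensors.get_state()['joint_positions'])
E
```

```text
(array([ 0.5, 67.8]), np.float64(7.4), np.float64(-0.040000000000000036), np.float64(41.66)) [-0.33001403 -0.03379551 -3.88524417] [  4.64574735  -0.46752812 125.80753921  50.41120002  58.06887368
 -19.0119    ]
```

Request:
servo_tool(
  commands=[
    [[1.1, 0, 1], [0, 0, 0], -1],
    [[1.1, 0, 1], [0, 0, 0], -1],
    [[1.1, 0, 1], [0, 0, 0], -1],
    [[1.1, 0, 1], [0, 0, 0], -1],
    [[1.1, 0, 1], [0, 0, 0], -1],
    [[0.7, 0, 0.6], [0, 0, 0], -1],
    [[0, 0, 0], [0, 0, 0], -1],
    [[0, 0, 0], [0, 0, 0], -1],
    [[0, 0, 0], [0, 0, 0], -1],
    [[0, 0, 0], [0, 0, 0], -1],
  ],
)

```text
time_s: 15.3
eef_pos: [0.4856, 0.2934, 0.0678]
tcp_rot: [[0.072, 0.995, 0.065], [0.744, -0.097, 0.662], [0.665, 0.0, -0.747]]
force: [-0.3, -0.4, -3.0]
grip_width: 0.0235
finger_force: 55.0
```

Request:
servo_tool(
  commands=[
    [[0.4, 0, 0.3], [0, 0, 0], -1],
    [[0.4, 0, 0.3], [0, 0, 0], -1],
    [[0.4, 0, 0.3], [0, 0, 0], -1],
    [[0.4, 0, 0.3], [0, 0, 0], -1],
    [[0, 0, 0], [0, 0, 0], -1],
    [[0, 0, 0], [0, 0, 0], -1],
    [[0, 0, 0], [0, 0, 0], -1],
    [[0, 0, 0], [0, 0, 0], -1],
    [[0, 0, 0], [0, 0, 0], -1],
    [[0, 0, 0], [0, 0, 0], -1],
  ],
)

```text
time_s: 16.55
eef_pos: [0.4859, 0.2944, 0.0681]
tcp_rot: [[0.072, 0.995, 0.064], [0.745, -0.096, 0.66], [0.663, 0.001, -0.748]]
force: [-2.6, -11.1, 2.0]
grip_width: 0.0239
finger_force: 55.0
```

```bash
python3 - <<'E'
from plan import *
import pickle
print(rake(),sensors.get_state()['force'],sensors.get_state()['time_s'])
f=grab('top');pickle.dump(f,open('t5.pkl','wb'))
a=cv2.resize(f['frame'][225:350,160:260],None,fx=4,fy=4,interpolation=cv2.INTER_CUBIC)
g=grab('wrist');pickle.dump(g,open('w5.pkl','wb'))
b=cv2.resize(g['frame'],(400,300)); o=np.zeros((500,800,3),np.uint8);o[:,:400]=a;o[:300,400:]=b;cv2.imwrite('pics/t5.png',o)
E
```

```text
(array([ 0.3, 77.3]), np.float64(7.4), np.float64(0.019999999999999574), np.float64(41.56)) [ -2.56600917 -11.12480172   2.0355536 ] 16.55
```

View pics/t5.png

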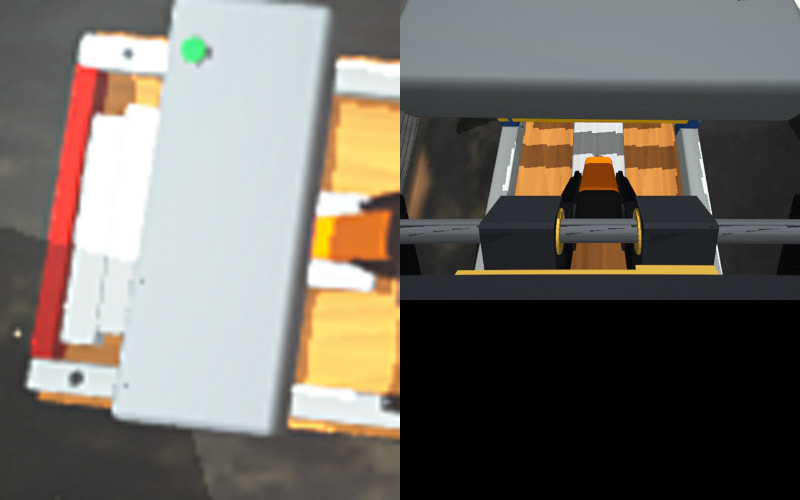

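The bars lie together against the red stop (left panel, columns 62-155), and the wrist force shows contact at 11 N. I'll press slightly and then draw the rake out.

Request:
servo_tool(
  commands=[
    [[0.4, 0, 0.3], [0, 0, 0], -1],
    [[0, 0, 0], [0, 0, 0], -1],
    [[0, 0, 0], [0, 0, 0], -1],
    [[-3, 0, -2.7], [0, 0, 0], -1],
    [[-7, 0, -6.3], [0, 0, 0], -1],
    [[-14, 0, -12.6], [0, 0, 0], -1],
    [[-14, 0, -12.6], [0, 0, 0], -1],
    [[-14, 0, -12.6], [0, 0, 0], -1],
    [[-14, 0, -12.6], [0, 0, 0], -1],
    [[-14, 0, -12.6], [0, 0, 0], -1],
  ],
)

```text
time_s: 17.9
eef_pos: [0.4756, 0.1879, 0.0688]
tcp_rot: [[0.072, 0.995, 0.065], [0.744, -0.097, 0.661], [0.665, 0.001, -0.747]]
force: [0.2, -0.2, -3.2]
grip_width: 0.0238
finger_force: 55.0
```

Request:
servo_tool(
  commands=[
    [[-14, 0, -12.6], [0, 0, 0], -1],
    [[-14, 0, -12.6], [0, 0, 0], -1],
    [[-14, 0, -12.6], [0, 0, 0], -1],
    [[-14, 0, -12.6], [0, 0, 0], -1],
    [[-14, 0, -12.6], [0, 0, 0], -1],
    [[-14, 0, -12.6], [0, 0, 0], -1],
    [[-14, 0, -12.6], [0, 0, 0], -1],
    [[0, 0, 0], [0, 0, 0], -1],
    [[0, 0, 0], [0, 0, 0], -1],
    [[0, 0, 0], [0, 0, 0], -1],
  ],
)

```text
time_s: 19.15
eef_pos: [0.4627, 0.0579, 0.0695]
tcp_rot: [[0.072, 0.995, 0.065], [0.744, -0.097, 0.662], [0.665, 0.001, -0.747]]
force: [0.6, -0.2, -3.5]
grip_width: 0.0239
finger_force: 55.0
```

```bash
python3 - <<'E'
from plan import *
import pickle
print(rake(),sensors.get_state()['force'],sensors.get_state()['time_s'])
f=grab('top');pickle.dump(f,open('t6.pkl','wb'))
p,R=cur(); r,z,d,_=rake()
q,Q=rows(p,R,*tcp(0,r[1]-25,40,0),5,-1,.5,.1)
q,Q=rows(q,Q,*tcp(0,-338,30,-8.7),15,-1,.5,.1)
E
```

```text
(array([ 1.000e-01, -1.603e+02]), np.float64(8.8), np.float64(0.009999999999999787), np.float64(41.66)) [ 0.60525532 -0.22497903 -3.54627303] 19.15
[[[0.5,0,-8],[0,0,0],-1],[[0.5,0,-8],[0,0,0],-1],[[0,0,-8],[0,0,0],-1],[[0.5,0,-8],[0,0,0],-1],[[0.5,0,-8],[0,0,0],-1]]
left [-0.1  0.1 -0.1] [ 0.02 -0.01  0.03]
[[[-8,-0.5,-6],[-0.4,0,0.4],-1],[[-8,-0.5,-6.5],[-0.4,0,0.5],-1],[[-8,-0.5,-6],[-0.4,0,0.4],-1],[[-8,0,-6.5],[-0.3,0,0.4],-1],[[-8,-0.5,-6],[-0.4,0,0.5],-1],[[-8,0,-6.5],[-0.4,0,0.4],-1],[[-8,0,-6],[-0.4,0,0.4],-1],[[-8,0,-6.5],[-0.4,0,0.5],-1],[[-8,0.5,-6],[-0.4,0,0.4],-1],[[-8,0.5,-6.5],[-0.3,0,0.5],-1],[[-8.5,0.5,-6],[-0.4,0,0.4],-1],[[-8,0.5,-6.5],[-0.4,0,0.4],-1],[[-8,0.5,-6],[-0.4,0,0.5],-1],[[-8,0.5,-6.5],[-0.4,0,0.4],-1],[[-8,1,-6],[-0.4,0,0.4],-1]]
left [0.1 0.1 0.2] [ 0.03 -0.01  0.03]
```

```bash
python3 - <<'E'
from plan import *
import pickle
f=pickle.load(open('t6.pkl','rb')); K=np.array(f['intrinsics']);D=np.array(f['D']);W=np.array(f['world_to_cam'])
def px(w):
    c=W[:3,:3]@(w/1000)+W[:3,3]; c=c*[1,-1,-1]; return cv2.projectPoints(c.reshape(1,1,3),np.zeros(3),np.zeros(3),K,D)[0].ravel()
for t in [-66,-62,-58,-54,-50,-40,-20,0,20,40,50,54,58,62,66,70]:
    l=[]
    for y in range(128,192,4):
        u,v=np.round(px(np.r_[j2w(t,y),23])).astype(int); h=atd(f,u,v,0); l.append('%3d'%(h[2]*1000) if h is not None else ' --')
    print('%4d'%t,' '.join(l))
E
```

```text
-66 162 159 159 158 159 162 158   3   4   7   6   8   6   0  15  26
 -62 161 160 161 158 159 162   7   2   3   8  25  23  24  23  24  27
 -58 161 161 159 160 161 160 159  24  24  10  21  23  23  23  18  25
 -54 162 162 158 162 160 161 160  22  22  23  21  25  26  20  24  28
 -50 161 161 160 157 159 158 158  22  22  24  23  22  23  24  23  26
 -40 162 161 161 161 159 160 159  23  26  25  24  22  25  23  24  29
 -20 161 160 158 159 161 160  24  23  22  26  21  25  23  20  22  28
   0 160 162 162 159 159 161  22  23  25  22  21  26  21  26  23  26
  20 161 163 159 163 160 160  25  22  21  25  24  22  23  22  20  27
  40 160 161 160 159 160 163  23  26  22  24  23  23  26  24  24  27
  50 161 160 160 160 160 161  23  23  23  26  22  24  24  20  24  24
  54 161 161 160 163 159 161  23  22  21  21  20  25   5  23  23  29
  58 161 160 159 161 163 160  25  23  21  24   6   5   5  11  17  31
  62 162 161 161 162 163 160 156  21   8   5   4   8   7   2  15  27
  66 160 159 161 161 160 160   5   5   6   4   5   6   6   6  19  27
  70 160 161 162 161 162 160   3   5   6   6   3   7   7   8  22  28
```

Request:
servo_tool(
  commands=[
    [[0.5, 0, -8], [0, 0, 0], -1],
    [[0.5, 0, -8], [0, 0, 0], -1],
    [[0, 0, -8], [0, 0, 0], -1],
    [[0.5, 0, -8], [0, 0, 0], -1],
    [[0.5, 0, -8], [0, 0, 0], -1],
    [[0, 0, 0], [0, 0, 0], -1],
    [[0, 0, 0], [0, 0, 0], -1],
    [[0, 0, 0], [0, 0, 0], -1],
    [[0, 0, 0], [0, 0, 0], -1],
    [[0, 0, 0], [0, 0, 0], -1],
  ],
)

```text
time_s: 20.45
eef_pos: [0.4602, 0.0326, 0.1007]
tcp_rot: [[0.072, 0.995, 0.065], [0.744, -0.097, 0.662], [0.665, 0.0, -0.747]]
force: [0.5, -0.1, -3.8]
grip_width: 0.0237
finger_force: 55.0
```

The bars are packed flush to the stop, so I'll return the rake to the pad.

Request:
servo_tool(
  commands=[
    [[-8, -0.5, -6], [-0.4, 0, 0.4], -1],
    [[-8, -0.5, -6.5], [-0.4, 0, 0.5], -1],
    [[-8, -0.5, -6], [-0.4, 0, 0.4], -1],
    [[-8, 0, -6.5], [-0.3, 0, 0.4], -1],
    [[-8, -0.5, -6], [-0.4, 0, 0.5], -1],
    [[-8, 0, -6.5], [-0.4, 0, 0.4], -1],
    [[-8, 0, -6], [-0.4, 0, 0.4], -1],
    [[-8, 0, -6.5], [-0.4, 0, 0.5], -1],
    [[-8, 0.5, -6], [-0.4, 0, 0.4], -1],
    [[-8, 0.5, -6.5], [-0.3, 0, 0.5], -1],
  ],
)

```text
time_s: 21.7
eef_pos: [0.4448, -0.0684, 0.0943]
tcp_rot: [[0.149, 0.98, 0.131], [0.732, -0.198, 0.652], [0.665, -0.001, -0.747]]
force: [-0.3, 0.0, -3.5]
grip_width: 0.0237
finger_force: 55.0
```

Request:
servo_tool(
  commands=[
    [[-8.5, 0.5, -6], [-0.4, 0, 0.4], -1],
    [[-8, 0.5, -6.5], [-0.4, 0, 0.4], -1],
    [[-8, 0.5, -6], [-0.4, 0, 0.5], -1],
    [[-8, 0.5, -6.5], [-0.4, 0, 0.4], -1],
    [[-8, 1, -6], [-0.4, 0, 0.4], -1],
    [[0, 0, 0], [0, 0, 0], -1],
    [[0, 0, 0], [0, 0, 0], -1],
    [[0, 0, 0], [0, 0, 0], -1],
    [[0, 0, 0], [0, 0, 0], -1],
    [[0, 0, 0], [0, 0, 0], -1],
  ],
)

```text
time_s: 22.95
eef_pos: [0.4368, -0.1179, 0.0906]
tcp_rot: [[0.184, 0.969, 0.165], [0.724, -0.247, 0.644], [0.665, 0.001, -0.747]]
force: [0.3, 0.3, -2.6]
grip_width: 0.0236
finger_force: 55.0
```

```bash
python3 - <<'E'
from plan import *
import pickle
print(rake(),sensors.get_state()['force'],sensors.get_state()['time_s'])
f=grab('top');pickle.dump(f,open('t7.pkl','wb'))
for q in [(398,325),(410,275),(403,300),(425,303)]: print((atd(f,*q)*1000).round(1))
cv2.imwrite('pics/t7.png',cv2.resize(f['frame'][250:350,370:490],None,fx=6,fy=6,interpolation=cv2.INTER_CUBIC))
p,R=cur()
q,Q=rows(p,R,*tcp(0,-338,10,-8.7),6,-1,.5,.1)
q,Q=rows(q,Q,*tcp(0,-338,8,-8.7),2,-1,.2,.1)
E
```

```text
(array([  -0. , -338.4]), np.float64(29.9), np.float64(-8.719999999999999), np.float64(41.65)) [ 0.31240873  0.31458249 -2.56783626] 22.95
[404.8   3.   47.2]
[505.4 -24.8  47.7]
[454.6  -8.6  48.3]
[448.7 -54.3  41.2]
[[[-2,0,2.5],[0,0,0],-1],[[-2.5,0,2.5],[0,0,0],-1],[[-2,0,2.5],[0,0,0],-1],[[-2,0,2.5],[0,0,0],-1],[[-2,0,2.5],[0,0,0],-1],[[-2.5,0,2.5],[0.1,0,0],-1]]
left [-0.   0.2 -0. ] [-0.05 -0.    0.01]
[[[-0.6,0,0.8],[0,0,0],-1],[[-0.6,0,0.8],[0,0,0],-1]]
left [-0.1  0.  -0. ] [-0.05 -0.    0.01]
```

View pics/t7.png

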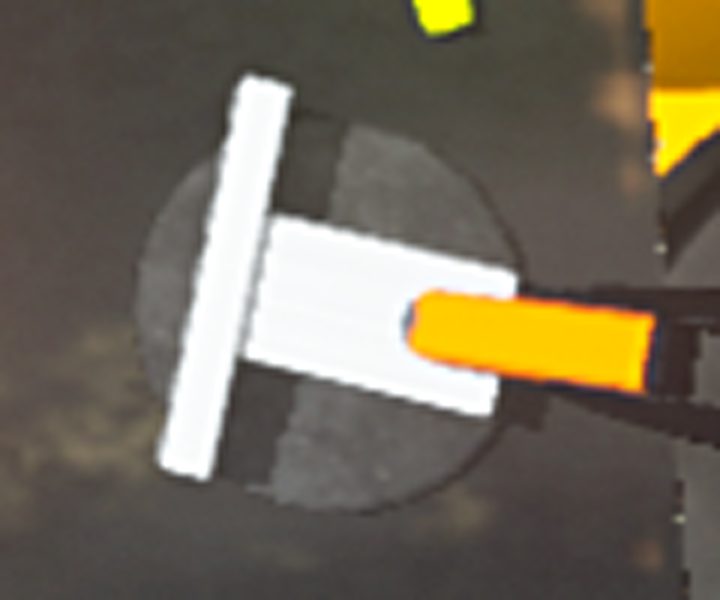

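The rake hovers level over the pad, with its head from (245,75) to (185,480). I'll lower it and let go.

Request:
servo_tool(
  commands=[
    [[-2, 0, 2.5], [0, 0, 0], -1],
    [[-2.5, 0, 2.5], [0, 0, 0], -1],
    [[-2, 0, 2.5], [0, 0, 0], -1],
    [[-2, 0, 2.5], [0, 0, 0], -1],
    [[-2, 0, 2.5], [0, 0, 0], -1],
    [[-2.5, 0, 2.5], [0, 0, 0], -1],
    [[-0.3, 0, 0.4], [0, 0, 0], -1],
    [[-0.3, 0, 0.4], [0, 0, 0], -1],
    [[0, 0, 0], [0, 0, 0], -1],
    [[0, 0, 0], [0, 0, 0], -1],
  ],
)

```text
time_s: 24.25
eef_pos: [0.4369, -0.1177, 0.0698]
tcp_rot: [[0.184, 0.969, 0.165], [0.724, -0.247, 0.644], [0.665, 0.001, -0.747]]
force: [1.0, -0.2, -4.3]
grip_width: 0.0236
finger_force: 55.0
```

Request:
servo_tool(
  commands=[
    [[-0.2, 0, 0.2], [0, 0, 0], -1],
    [[-0.2, 0, 0.2], [0, 0, 0], -1],
    [[-0.2, 0, 0.2], [0, 0, 0], -1],
    [[-0.2, 0, 0.2], [0, 0, 0], -1],
    [[0, 0, 0], [0, 0, 0], -1],
    [[0, 0, 0], [0, 0, 0], -1],
    [[0, 0, 0], [0, 0, 0], -1],
    [[0, 0, 0], [0, 0, 0], -1],
    [[0, 0, 0], [0, 0, 0], -1],
    [[0, 0, 0], [0, 0, 0], -1],
  ],
)

```text
time_s: 25.5
eef_pos: [0.437, -0.1179, 0.0689]
tcp_rot: [[0.184, 0.969, 0.165], [0.724, -0.247, 0.644], [0.665, 0.001, -0.747]]
force: [-2.6, -2.5, 3.0]
grip_width: 0.024
finger_force: 55.0
```

Request:
servo_tool(
  commands=[
    [[0, 0, 0], [0, 0, 0], -0.3],
    [[0, 0, 0], [0, 0, 0], 0],
    [[0, 0, 0], [0, 0, 0], 0.5],
    [[0, 0, 0], [0, 0, 0], 1],
    [[0, 0, 0], [0, 0, 0], 1],
    [[0, 0, 0], [0, 0, 0], 1],
    [[0, 0, 0], [0, 0, 0], 1],
    [[0, 0, 0], [0, 0, 0], 1],
    [[0, 0, 0], [0, 0, 0], 1],
    [[0, 0, 0], [0, 0, 0], 1],
  ],
)

```text
time_s: 26.75
eef_pos: [0.4369, -0.1178, 0.0686]
tcp_rot: [[0.184, 0.969, 0.165], [0.724, -0.247, 0.644], [0.665, 0.001, -0.747]]
force: [0.0, 0.2, 0.3]
grip_width: 0.0951
finger_force: 0.0
```

Request:
servo_tool(
  commands=[
    [[0, 0, -5], [0, 0, 0], 1],
    [[0, 0, -12], [0, 0, 0], 1],
    [[0, 0, -15], [0, 0, 0], 1],
    [[0, 0, -15], [0, 0, 0], 1],
    [[0, 0, -15], [0, 0, 0], 1],
    [[0, 0, -15], [0, 0, 0], 1],
    [[0, 0, -15], [0, 0, 0], 1],
    [[0, 0, -15], [0, 0, 0], 1],
    [[0, 0, -15], [0, 0, 0], 1],
    [[0, 0, 0], [0, 0, 0], 1],
  ],
)

```text
time_s: 28.0
eef_pos: [0.4172, -0.1975, 0.1608]
tcp_rot: [[0.184, 0.969, 0.166], [0.725, -0.248, 0.643], [0.664, 0.003, -0.748]]
force: [0.1, 1.2, -0.1]
grip_width: 0.0952
finger_force: 0.0
```

```bash
python3 - <<'E'
from plan import *
s=sensors.get_state();print(s['force'],s['time_s'],s['grip_width'],s['eef_pos'])
import pickle
f=grab('top');pickle.dump(f,open('t8.pkl','wb')); g=pickle.load(open('top0.pkl','rb'))
for q in [(398,325),(411,272),(403,300),(420,303),(460,309)]: print((atd(f,*q)*1000).round(1))
# difference to the start image outside arm: bystanders
d=np.abs(f['frame'][100:265,:480].astype(int)-g['frame'][100:265,:480]).max(2)>40
ys,xs=np.nonzero(d); print(len(xs), np.unique(xs//20*20,return_counts=True), np.unique(ys//20*20+100,return_counts=True))
# head fit by height mask
m=np.zeros((480,640),np.uint8)
for v in range(255,345):
  for u in range(380,425):
    w=atd(f,u,v,0)
    if w is not None and .0235<w[2]<.035: m[v,u]=1
q=np.array([w2j(atz(f,u,v,.0265)*1000) for v,u in zip(*np.nonzero(m))],np.float32); print(len(q),cv2.minAreaRect(q))
E
```

```text
[ 0.06044355  1.16344271 -0.0651589 ] 28.0 0.09517436798683032 [ 0.41718615 -0.19751719  0.16083217]
[ 4.046e+02 -3.000e-01  2.640e+01]
[513.7 -30.9  27.8]
[455.6 -12.5  25.9]
[449.6 -49.   18.1]
[ 435.5 -112.9   79.5]
278 (array([180, 260, 300, 400]), array([215,  39,  18,   6])) (array([240, 260]), array([130, 148]))
495 ((6.8305511474609375, -301.3245544433594), (35.87565994262695, 135.4358673095703), 81.70909118652344)
```

```bash
python3 -c "
from rig import order
print(order.hand_in())"
```

```text
the job is handed in; nothing more can be done
None
```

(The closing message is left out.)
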